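Bring the wooden balls to the dispenser window

TASK

The craft class needs wooden balls for its snow globes. On the large decoration dispenser, turn the wheel by its upright post until the compartment with the three wooden balls is in the middle of the hood's window, then let go. Leave the wheel of the small dispenser as it is.

Things in the scene. Friction and masses are not known exactly. Their poses are not given: they have to be found in the camera images.
- dispenser: Large dispenser, fixed: 250 mm square plywood base, flat grey wheel (226 mm across) with six open compartments (balls, cubes, sticks, star, none, triangle) and on one side a white hood, top 60 mm high, with one window 52 x 68 mm. Origin: on the wheel's upright axle, at table level; x points from the axle to the window's middle, 84 mm away; z up. Wheel: no stops, light friction, stays where left.
- post (a point): Top centre of the upright black round post on the large wheel's hub, by which the wheel is turned: 16 mm diameter, 36 mm from the axle, top 120 mm and foot 48 mm above the table. It goes round with the wheel (about 2 N) and spins freely about itself, so the gripper need not turn. It never reaches the hood; nothing else on this dispenser is above 60 mm.
- balls (a point): Middle of the compartment with three wooden balls (each 22 mm across) on the large wheel, 82 mm from the axle, 31 mm above the table. It goes round with the wheel; seen from above, the post is 120 degrees counter-clockwise of it. At the start it is 57 to 180 degrees from the window, on either side.
- small_post_top (a point): Top centre of the black post (16 mm diameter, top 120 mm above the table, 22 mm from its axle) of the small dispenser: same make, base 160 mm square, four compartments, no balls. Its wheel is not to be turned.

How it is judged:
At the end, for the whole second after the job is handed in: The middle of the ball compartment is in the window of the large dispenser's hood, within 16 mm to either side (about 11 degrees of wheel turn) of the window's middle, and stays there after the post is let go (x of balls in the frame of dispenser above 0.05 m and y of balls in the frame of dispenser between -0.016 and 0.016 m); the robot touches nothing.
It fails at once if the small dispenser's wheel is turned (its post moves more than 10 mm) (distance of small_post_top from where it was at the start of the episode above 0.01 m).
It also fails if it takes over 32 s, if anything falls off the work surface, if the arm or the gripper's body presses on something with over 40 N, if the wrist force passes 120 N, or if a joint passes its speed limit or range.

ROBOT

A 6-joint arm with a two-finger parallel gripper is mounted at the origin on the work surface. World frame = base frame: x ahead of the robot, y to its left, z up, the work surface at z = 0. Lengths are in m, angles in rad, forces in N, time in s.
With the tool pointing down it reaches from about 0.275 to 0.85 m from the base axis. Payload 19 kg.
Tool frame: the origin (TCP) lies on the front face of the gripper's body, between the roots of the fingers; the fingertips stand 73 mm ahead of it and the grasp point (between the pads) lies 54 mm ahead of it; z points along the fingers, x is the direction in which the jaws open and shut, and the axes are right-handed (so a half turn about z gives the same grasp; the last joint's range is limited). The gripper opens to 85 mm and grips with 20 to 120 N. Pads are 22 mm wide; open, the fingers measure 114 mm over their backs; the gripper's body (76 mm by 85 mm) begins 54 mm behind the grasp point. The pads swing forward as they close: fully open they stand 13 mm farther back than shut.
Start: joints at [-1.338, 0.15, 1.437, -0, 1.554, -0.134], TCP at [0.206, -0.537, 0.304] pointing down, gripper open.
Joint ranges: [-2.8, 2.8], [-0.68, 2.1], [0.12, 2.68], [-1.39, 4.53], [0.16, 2.79], [-2.81, 2.81]. Speed limits (rad/s): [1.89, 1.89, 2.22, 3.01, 3.01, 3.01].

INTERFACE

Orientations are given as a unit quaternion [x, y, z, w].
In Python, from station import manip gives the robot as it stands.
- The arm moves only by the tool play_rows, never from a script. Its argument "deltas" is a list of rows, each an object with "slide": the shift along the tool's x, y, z in cm, a list of three; "rot": the turn, a rotation vector about the tool's x, y, z in degrees, a list of three. In form: [{"slide": [dx, dy, dz], "rot": [rx, ry, rz]}, ...]. A call has 1 to 10 rows; each row is the pose to reach, as a shift and turn from the pose commanded when the call began, along the tool's axes at that moment; what a row does not reach only later rows make up. A row lasts 1/10 s, in which the tool goes at most 50 mm and 8.59 degrees, less where a joint would pass 70% of its speed; a pose out of reach is approached as far as the arm can. A call with a gripper value outside its range is refused whole. "grip" is the closure, from 0 (fully open) to 1 (shut), set as the call begins (left out, the last holds). The fingers move at their own pace and stop on an object; "grip_force" is the grip in N (left out, the last holds). Time passes only in rows, so rows that repeat a pose let the fingers close. It gives the time, the measured TCP pose, the force and the opening at its end, in the units of the state.
- manip.sense(): the state, without advancing time (a new reading comes with each control period).
- manip.get_image(name): name is "side" or "top"; returns the picture (420x560x3 uint8, red, green, blue); there is no depth.
- manip.camera_info(name): a dict with "intrinsics" (3x3 intrinsics, pixels), "R" (3x3) and "t" (3): a world point X has camera coordinates R X + t. Camera axes: x right, y down, z forward; pixel columns grow to the right and rows downward; lengths in m; the calibration is good to about 2 mm. A picture is of the moment at which its call begins. camera_info takes no time and is no camera call.
- manip.hand_in(): hands the job in, once; it reports no verdict.
The state is a dict: "time_s": time; "joint_positions": joint angles; "qvel": joint speeds; "joint_torque": joint torques, N m; "ee_pos": TCP position; "tool_rot": TCP orientation; "ft_force": force on the tool from outside, world axes, zero at the start; "torque": the same for the moment, N m; "width": opening from 0.0 (shut) to 1.0 (fully open).
Only numpy, scipy, OpenCV 4.12 (cv2) and the standard library are available. Lean on these libraries where they do the work, as an engineer would, in place of code of your own. Each camera call takes 0.05 s, during which the arm holds its last target.

## Working session

There is one attempt and no reset: what is moved stays moved. The work goes in short steps, Python scripts to look and compute and a tool call to move; the robot and the scene stay as the last step left them, time stands still between calls to the robot, and variables do not carry over. Pictures are saved under pics/ and viewed, and the job is handed in when it is done.

Besides the shell and the picture viewer there is one more tool, called after ">>>" as name(argument=value, ...), one argument or row to a line, values as JSON. play_rows: Moves the arm, as the interface text tells. Its arguments: {"type":"object","properties":{"deltas":{"type":"array","items":{"type":"object","properties":{"slide":{"type":"array","items":{"type":"number"}},"rot":{"type":"array","items":{"type":"number"}}}}},"grip":{"type":"number"},"grip_force":{"type":"number"}},"required":["deltas"]}

```bash
mkdir -p pics; python3 - <<'E'
from station import manip
import cv2
for n in("top","side"):
    cv2.imwrite(f"pics/{n}0.png",manip.get_image(n)[:,:,::-1])
    c=manip.camera_info(n);print(n,c)
print(manip.sense())
E
```

```text
top {'intrinsics': array([[421.27307979,   0.        , 278.22592692],
       [  0.        , 421.27307979, 212.28159456],
       [  0.        ,   0.        ,   1.        ]]), 'R': array([[-0.02682067, -0.99952158, -0.01540358],
       [-0.98538855,  0.02902784, -0.16782962],
       [ 0.16819646,  0.01067721, -0.98569567]]), 't': array([0.00667421, 0.59022688, 0.77677476])}
side {'intrinsics': array([[395.7933911 ,   0.        , 276.95127828],
       [  0.        , 395.7933911 , 213.94902308],
       [  0.        ,   0.        ,   1.        ]]), 'R': array([[ 0.99975195,  0.02115443,  0.00696632],
       [ 0.01852039, -0.61590422, -0.78760332],
       [-0.01237072,  0.78753697, -0.61614324]]), 't': array([-0.57078693,  0.07941199,  0.79261697])}
{'time_s': 0.1, 'joint_positions': array([-1.33800958e+00,  1.50944410e-01,  1.43795330e+00,  2.13809570e-06,
        1.55382233e+00, -1.33997899e-01]), 'qvel': array([-0.00029136, -0.00361374, -0.00171495,  0.00028249, -0.00147358,
       -0.00056961]), 'joint_torque': array([ 2.85223745e-03, -7.14383841e+01, -5.71794641e+01, -3.91081567e-04,
        7.03059064e-03,  9.67740380e-05]), 'ee_pos': array([ 0.20615329, -0.53661731,  0.30333781]), 'tool_rot': array([ 8.24201230e-01, -5.66296755e-01, -4.17066446e-04, -3.79215992e-04]), 'ft_force': array([-0.26315817,  0.69133415,  0.05594716]), 'torque': array([-0.06787925, -0.01025804,  0.01255589]), 'width': 0.9986225848029993}
```

View pics/top0.png

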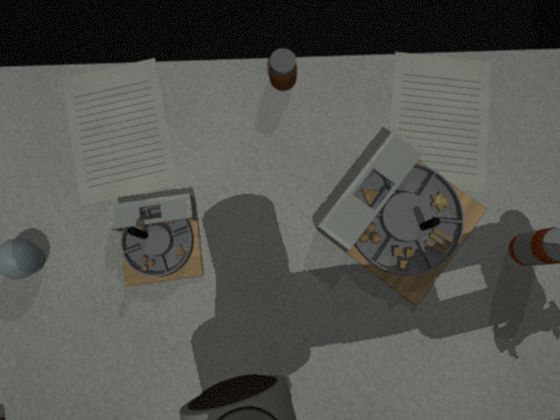

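View pics/side0.png

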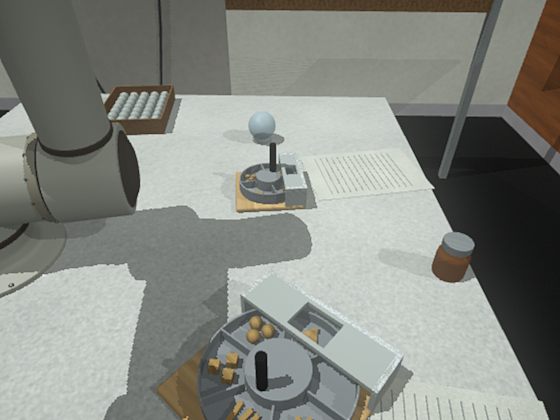

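```bash
python3 - <<'E'
import cv2
a=cv2.imread("pics/top0.png")[120:310,300:560]
cv2.imwrite("pics/top0z.png",cv2.convertScaleAbs(cv2.resize(a,None,fx=3,fy=3,interpolation=2),alpha=1.5))
a=cv2.imread("pics/side0.png")[265:420,150:420]
cv2.imwrite("pics/side0z.png",cv2.resize(a,None,fx=2.9,fy=2.9,interpolation=2))
E
```

```text
(no output)
```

View pics/top0z.png

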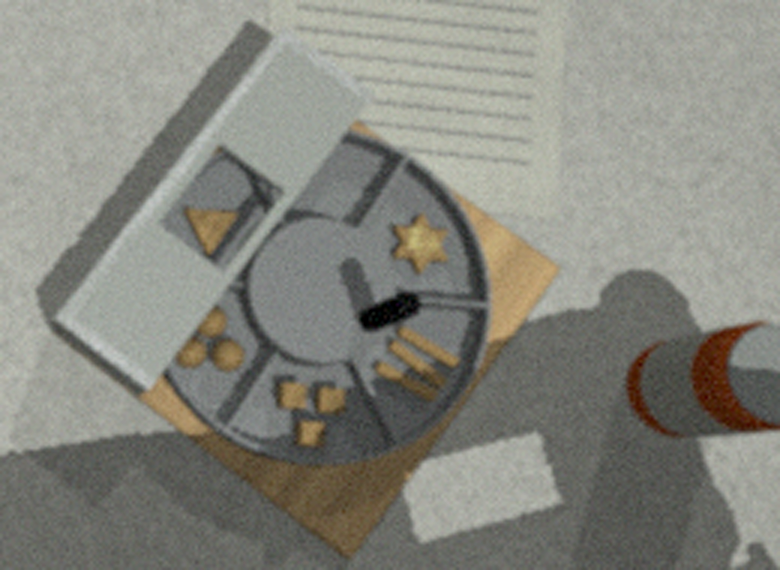

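View pics/side0z.png

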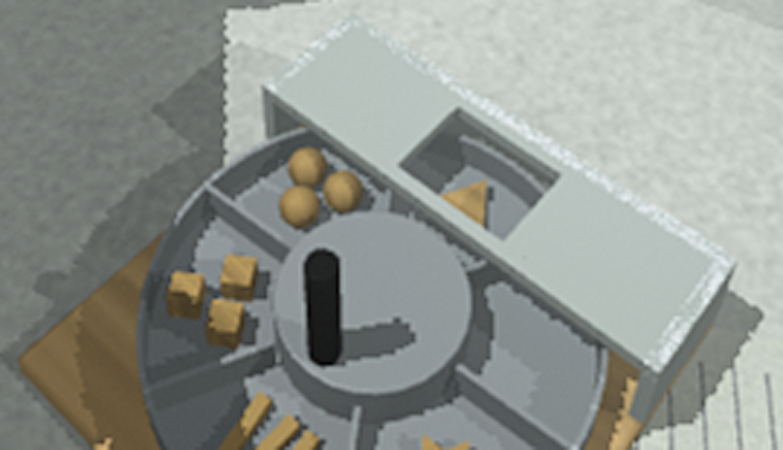

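```bash
cat >h.py <<'E'
import numpy as np
from station import manip
def ray(n,px,z):
    c=manip.camera_info(n);R=c["R"];C=-R.T@c["t"]
    d=R.T@np.linalg.solve(c["intrinsics"],[px[0],px[1],1]);return C+d*(z-C[2])/d[2]
def proj(n,X):
    c=manip.camera_info(n);p=c["intrinsics"]@(c["R"]@np.array(X)+c["t"]);return p[:2]/p[2]
E
python3 - <<'E'
from h import *
np.set_printoptions(precision=4,suppress=True)
tz=lambda x,y:(300+x/3,120+y/3); sz=lambda x,y:(150+x/2.9,265+y/2.9)
r=lambda n,p,z:ray(n,p,z)
hubT=r("top",tz(315,288),.048);hubS=r("side",sz(373,302),.048);print("hub",hubT,hubS)
wT=[r("top",tz(*p),.06) for p in [(219,148),(285,190),(222,270),(162,225)]]
wS=[r("side",sz(*p),.06) for p in [(460,108),(560,178),(503,240),(400,165)]]
print("win",np.mean(wT,0),np.mean(wS,0))
for a,b in((0,1),(1,2)):print(np.linalg.norm(wT[a]-wT[b]),np.linalg.norm(wS[a]-wS[b]))
bT=r("top",tz(211,342),.03);bS=r("side",sz(317,188),.03);print("balls",bT,bS)
pT=r("top",tz(408,302),.12);pS=r("side",sz(322,258),.12);print("post",pT,pS)
ft=r("top",tz(372,320),.048);fs=r("side",sz(325,355),.048);print("foot",ft,fs)
A=(hubT+hubS)/2
for nm,v in dict(win=(np.mean(wT,0)+np.mean(wS,0))/2,b=(bT+bS)/2,post=(pT+pS)/2,foot=(ft+fs)/2).items():
    d=(v-A)[:2];print(nm,np.linalg.norm(d),np.degrees(np.arctan2(d[1],d[0])))
print("small",r("top",(130,230),.12))
# hood edge direction
d=r("top",tz(155,388),.06)-r("top",tz(368,97),.06);print(d)
q=manip.sense()["tool_rot"]
from scipy.spatial.transform import Rotation as Ro
print(Ro.from_quat(q).as_matrix())
E
```

```text
hub [ 0.5758 -0.2575  0.048 ] [ 0.5785 -0.2639  0.048 ]
win [ 0.6283 -0.1979  0.06  ] [ 0.6325 -0.1964  0.06  ]
0.05048940331514373 0.06633205158802272
0.0679763479195404 0.048816982285788756
balls [ 0.5445 -0.1914  0.03  ] [ 0.5471 -0.1875  0.03  ]
post [ 0.5549 -0.2906  0.12  ] [ 0.5566 -0.2869  0.12  ]
foot [ 0.5538 -0.2926  0.048 ] [ 0.5569 -0.2908  0.048 ]
win 0.08288609466055903 50.03893687666844
b 0.07783623838666773 113.79875346255864
post 0.03528162526242313 -127.40012329152025
foot 0.03791476674786045 -125.12130869627833
small [0.5539 0.2555 0.12  ]
[-0.1874  0.1506  0.    ]
[[ 0.3586 -0.9335 -0.0003]
 [-0.9335 -0.3586  0.0011]
 [-0.0011 -0.0002 -1.    ]]
```

```bash
python3 - <<'E'
from h import *
np.set_printoptions(precision=3,suppress=True)
for z in(0,.1,.2,.25,.3):print(z,ray("top",(514,250),z),ray("top",(550,246),z))
from scipy.spatial.transform import Rotation as Ro
s=manip.sense();R=Ro.from_quat(s["tool_rot"]).as_matrix()
for t in [(.5557,-.2905,.30),(.5557,-.2905,.154)]:print(R.T@(np.array(t)-s["ee_pos"])*100)
E
```

```text
0 [ 0.507 -0.487  0.   ] [ 0.513 -0.56   0.   ]
0.1 [ 0.5   -0.433  0.1  ] [ 0.506 -0.498  0.1  ]
0.2 [ 0.494 -0.378  0.2  ] [ 0.499 -0.435  0.2  ]
0.25 [ 0.491 -0.351  0.25 ] [ 0.495 -0.404  0.25 ]
0.3 [ 0.487 -0.324  0.3  ] [ 0.491 -0.372  0.3  ]
[-10.439 -41.456   0.352]
[-10.423 -41.454  14.952]
```

>>> play_rows(
  deltas=[
    {"slide": [-0.6,-2.5,0]},
    {"slide": [-1.9,-7.5,0]},
    {"slide": [-3.1,-12.5,0]},
    {"slide": [-4.4,-17.5,0]},
    {"slide": [-5.7,-22.5,0]},
    {"slide": [-6.9,-27.5,0.1]},
    {"slide": [-8.2,-32.5,0.2]},
    {"slide": [-9.4,-37.5,0.3]},
    {"slide": [-10.2,-40.5,0.4]},
    {"slide": [-10.4,-41.5,0.4]},
  ],
  grip=0,
  grip_force=20,
)

```text
invalid input
```

>>> play_rows(
  deltas=[
    {"slide": [0,0,0]},
    {"slide": [0,0,0]},
  ],
)

```text
invalid input
```

```bash
python3 - <<'E'
from h import *
import cv2
from scipy.spatial.transform import Rotation as Ro
cv2.imwrite("pics/side1.png",manip.get_image("side")[:,:,::-1])
s=manip.sense();R=Ro.from_quat(s["tool_rot"]).as_matrix()
print(s["time_s"],s["ee_pos"],R,R.T@(np.array((.5557,-.2905,.154))-s["ee_pos"])*100,s["ft_force"])
E
```

```text
0.15 [ 0.20619792 -0.53663087  0.30343526] [[ 3.58660810e-01 -9.33467936e-01 -1.90834057e-04]
 [-9.33467487e-01 -3.58660828e-01  9.27740427e-04]
 [-9.34460642e-04 -1.54606746e-04 -9.99999551e-01]] [-10.42628289 -41.45033822  14.95968438] [ 0.90395553 -0.30555749 -0.41764381]
```

View pics/side1.png

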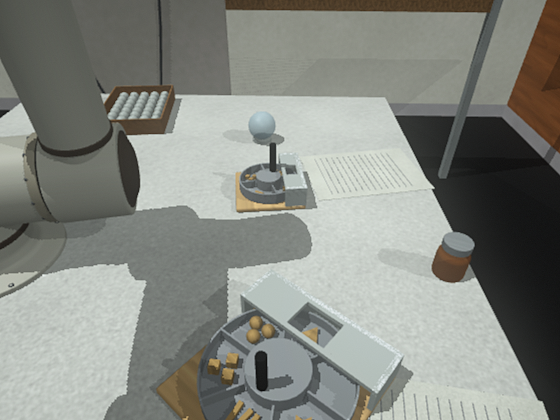

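The picture shows an unchanged scene (post still at about (262,370)); the moves were refused, probably because "rot" was missing. I'm adding it.

>>> play_rows(
  deltas=[
    {"slide": [-0.6,-2.5,0],"rot": [0,0,0]},
    {"slide": [-1.9,-7.5,0],"rot": [0,0,0]},
    {"slide": [-3.1,-12.5,0],"rot": [0,0,0]},
    {"slide": [-4.4,-17.5,0],"rot": [0,0,0]},
    {"slide": [-5.7,-22.5,0],"rot": [0,0,0]},
    {"slide": [-6.9,-27.5,0.1],"rot": [0,0,0]},
    {"slide": [-8.2,-32.5,0.2],"rot": [0,0,0]},
    {"slide": [-9.4,-37.5,0.3],"rot": [0,0,0]},
    {"slide": [-10.2,-40.5,0.4],"rot": [0,0,0]},
    {"slide": [-10.4,-41.5,0.4],"rot": [0,0,0]},
  ],
  grip=0,
  grip_force=20,
)

```text
time_s: 1.15
ee_pos: [0.5589, -0.2879, 0.299]
tool_rot: [0.825, -0.565, -0.001, -0.0]
ft_force: [-1.0, -0.2, -0.4]
width: 1.001
```

>>> play_rows(
  deltas=[
    {"slide": [0,0,0],"rot": [0,0,0]},
    {"slide": [0,0,0],"rot": [0,0,0]},
  ],
)

```text
time_s: 1.35
ee_pos: [0.5556, -0.2914, 0.2997]
tool_rot: [0.824, -0.566, -0.0, 0.0]
ft_force: [-1.1, 0.1, -0.4]
width: 1.0
```

```bash
python3 - <<'E'
from h import *
import cv2
from scipy.spatial.transform import Rotation as Ro
cv2.imwrite("pics/side2.png",manip.get_image("side")[:,:,::-1])
s=manip.sense();R=Ro.from_quat(s["tool_rot"]).as_matrix()
print(s["time_s"],s["ee_pos"],R,R.T@(np.array((.5557,-.2905,.154))-s["ee_pos"])*100,s["ft_force"])
E
```

```text
1.4 [ 0.55537333 -0.29171959  0.29987718] [[ 3.57657033e-01 -9.33852933e-01 -3.81703015e-04]
 [-9.33853007e-01 -3.57657040e-01 -5.30624875e-05]
 [-8.69662109e-05  3.75432681e-04 -9.99999926e-01]] [-0.10093913 -0.07960245 14.58769781] [-0.41186458 -0.42818504  0.17226345]
```

View pics/side2.png

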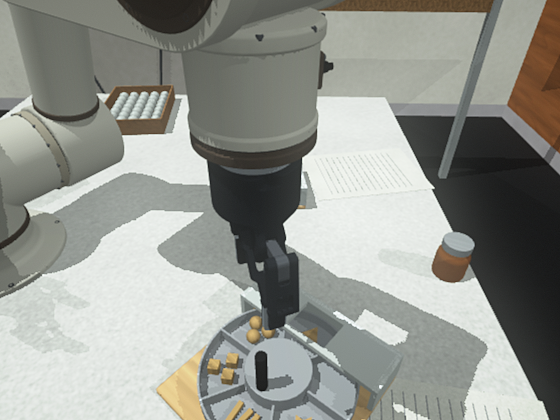

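The gripper hangs above the post (post top at about (261,353)). Next it descends.

>>> play_rows(
  deltas=[
    {"slide": [-0.1,-0.1,1.5],"rot": [0,0,0]},
    {"slide": [-0.1,-0.1,4],"rot": [0,0,0]},
    {"slide": [-0.1,-0.1,6.5],"rot": [0,0,0]},
    {"slide": [-0.1,-0.1,8.5],"rot": [0,0,0]},
    {"slide": [-0.1,-0.1,10.5],"rot": [0,0,0]},
    {"slide": [-0.1,-0.1,12.5],"rot": [0,0,0]},
    {"slide": [-0.1,-0.1,14],"rot": [0,0,0]},
    {"slide": [-0.1,-0.1,14.6],"rot": [0,0,0]},
    {"slide": [-0.1,-0.1,14.6],"rot": [0,0,0]},
    {"slide": [-0.1,-0.1,14.6],"rot": [0,0,0]},
  ],
)

```text
time_s: 2.4
ee_pos: [0.557, -0.2898, 0.1546]
tool_rot: [0.824, -0.566, 0.0, -0.0]
ft_force: [0.0, 0.3, 0.2]
width: 1.002
```

>>> play_rows(
  deltas=[
    {"slide": [0,0,0],"rot": [0,0,0]},
    {"slide": [0,0,0],"rot": [0,0,0]},
    {"slide": [0,0,0],"rot": [0,0,0]},
    {"slide": [0,0,0],"rot": [0,0,0]},
    {"slide": [0,0,0],"rot": [0,0,0]},
    {"slide": [0,0,0],"rot": [0,0,0]},
    {"slide": [0,0,0],"rot": [0,0,0]},
    {"slide": [0,0,0],"rot": [0,0,0]},
  ],
  grip=1,
  grip_force=20,
)

```text
time_s: 3.2
ee_pos: [0.5568, -0.2897, 0.1541]
tool_rot: [0.824, -0.566, 0.0, 0.0]
ft_force: [-2.0, -2.3, 4.0]
width: 0.181
```

```bash
python3 - <<'E'
from h import *
import cv2
from scipy.spatial.transform import Rotation as Ro
a=np.hstack([manip.get_image(n)[:,:,::-1] for n in("side","top")])
cv2.imwrite("pics/both3.png",cv2.resize(np.vstack([a[200:,:560],a[100:300,560:]]),None,fx=1.4,fy=1.4))
s=manip.sense();R=Ro.from_quat(s["tool_rot"]).as_matrix()
print(s["time_s"],s["ee_pos"],s["width"],s["ft_force"])
p0=s["ee_pos"];A=np.array([.577,-.2625,0])
th=np.degrees(np.arctan2(*(p0-A)[1::-1]))%360;print("post ang",th,np.linalg.norm((p0-A)[:2]))
for k in range(0,11):
    t=np.radians(th+(171-th)*k/10);w=A+.036*np.array([np.cos(t),np.sin(t),0]);w[2]=p0[2]
    print(np.round(R.T@(w-p0)*100,2))
E
```

```text
3.3 [ 0.55685443 -0.28968815  0.15407351] 0.1804627461868538 [-2.66962441 -2.90314227  4.40225911]
post ang 233.46271540086653 0.03383842973865286
[0.12 0.18 0.  ]
[-0.23  0.37 -0.  ]
[-0.59  0.53 -0.  ]
[-0.96  0.64 -0.  ]
[-1.35  0.71 -0.  ]
[-1.74  0.74 -0.  ]
[-2.13  0.73 -0.  ]
[-2.52  0.68 -0.  ]
[-2.9   0.58 -0.  ]
[-3.27  0.44 -0.  ]
[-3.62  0.26 -0.  ]
```

View pics/both3.png

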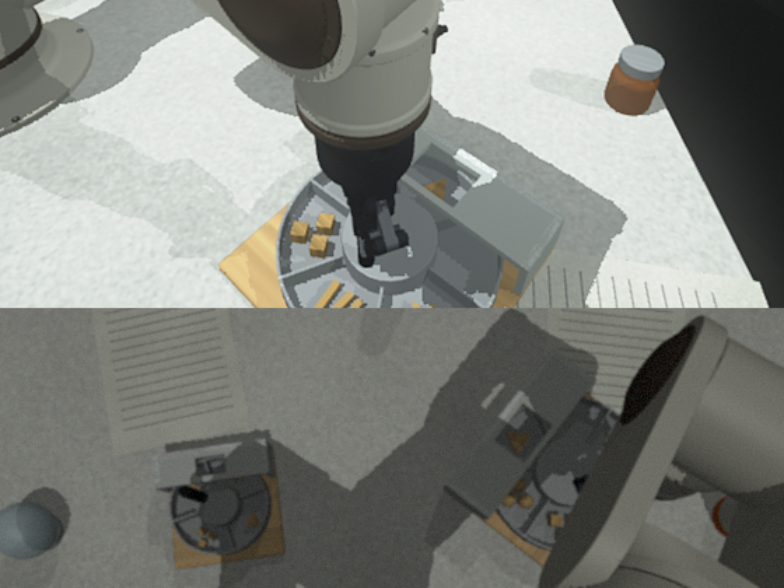

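The post is gripped (opening 0.18, about 15 mm) and forces are low. Next I turn it along the arc, in two halves.

>>> play_rows(
  deltas=[
    {"slide": [-0.1,0.1,0],"rot": [0,0,0]},
    {"slide": [-0.3,0.25,0],"rot": [0,0,0]},
    {"slide": [-0.6,0.42,0],"rot": [0,0,0]},
    {"slide": [-0.96,0.55,0],"rot": [0,0,0]},
    {"slide": [-1.35,0.62,0],"rot": [0,0,0]},
    {"slide": [-1.74,0.65,0],"rot": [0,0,0]},
    {"slide": [-1.74,0.65,0],"rot": [0,0,0]},
  ],
)

```text
time_s: 4.0
ee_pos: [0.5448, -0.2746, 0.1541]
tool_rot: [0.824, -0.566, 0.0, -0.001]
ft_force: [5.8, 3.3, 4.2]
width: 0.178
```

```bash
python3 - <<'E'
from h import *
import cv2
from scipy.spatial.transform import Rotation as Ro
a=np.hstack([manip.get_image(n)[:,:,::-1] for n in("side","top")])
cv2.imwrite("pics/both4.png",cv2.resize(np.vstack([a[200:,:560],a[100:300,560:]]),None,fx=1.4,fy=1.4))
s=manip.sense();R=Ro.from_quat(s["tool_rot"]).as_matrix()
print(s["time_s"],s["ee_pos"],s["width"],s["ft_force"])
p0=s["ee_pos"];A=np.array([.577,-.2625,0])
th=np.degrees(np.arctan2(*(p0-A)[1::-1]))%360;print("post ang",th,np.linalg.norm((p0-A)[:2]))
for k in range(0,6):
    t=np.radians(th+(171-th)*k/5);w=A+.036*np.array([np.cos(t),np.sin(t),0]);w[2]=p0[2]
    print(np.round(R.T@(w-p0)*100,2))
E
```

```text
4.1 [ 0.54485859 -0.27476359  0.15407091] 0.1791348243540109 [5.37316189 4.9863592  4.03858592]
post ang 200.88440592325892 0.03440153439212414
[-0.    0.16 -0.  ]
[-0.38  0.14 -0.  ]
[-0.75  0.08  0.  ]
[-1.11 -0.02  0.  ]
[-1.46 -0.15  0.  ]
[-1.79 -0.32  0.  ]
```

View pics/both4.png

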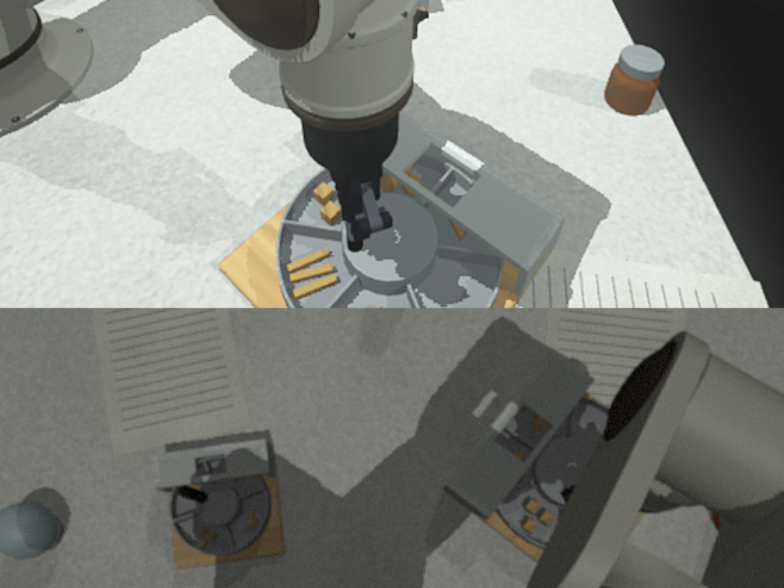

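The divider is now mid-window, so the wheel has turned about 30° as expected, with the post gripped. Continuing with the other half.

>>> play_rows(
  deltas=[
    {"slide": [-0.38,-0.05,0],"rot": [0,0,0]},
    {"slide": [-0.75,-0.12,0],"rot": [0,0,0]},
    {"slide": [-1.11,-0.22,0],"rot": [0,0,0]},
    {"slide": [-1.46,-0.33,0],"rot": [0,0,0]},
    {"slide": [-1.8,-0.45,0],"rot": [0,0,0]},
    {"slide": [-1.8,-0.45,0],"rot": [0,0,0]},
    {"slide": [-1.8,-0.45,0],"rot": [0,0,0]},
  ],
)

```text
time_s: 4.8
ee_pos: [0.5426, -0.2567, 0.1541]
tool_rot: [0.824, -0.566, 0.0, -0.0]
ft_force: [6.4, 0.9, 5.5]
width: 0.181
```

```bash
python3 - <<'E'
from h import *
import cv2
a=np.hstack([manip.get_image(n)[:,:,::-1] for n in("side","top")])
cv2.imwrite("pics/s5.png",cv2.resize(a[250:420,150:450],None,fx=2.6,fy=2.6))
cv2.imwrite("pics/t5.png",cv2.convertScaleAbs(cv2.resize(a[120:310,560+300:],None,fx=3,fy=3),alpha=2))
s=manip.sense()
print(s["time_s"],s["ee_pos"],s["width"],s["ft_force"])
p0=s["ee_pos"];A=np.array([.577,-.2625,0])
th=np.degrees(np.arctan2(*(p0-A)[1::-1]))%360;print("post ang",th,np.linalg.norm((p0-A)[:2]))
E
```

```text
4.9 [ 0.54259168 -0.25673265  0.1540245 ] 0.18054969906770119 [6.21732639 1.0639543  5.99465058]
post ang 170.48482694931062 0.034888319878817714
```

View pics/s5.png

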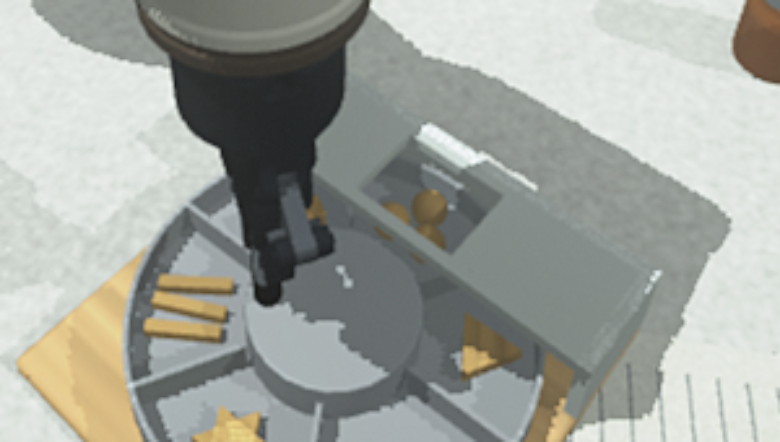

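View pics/t5.png

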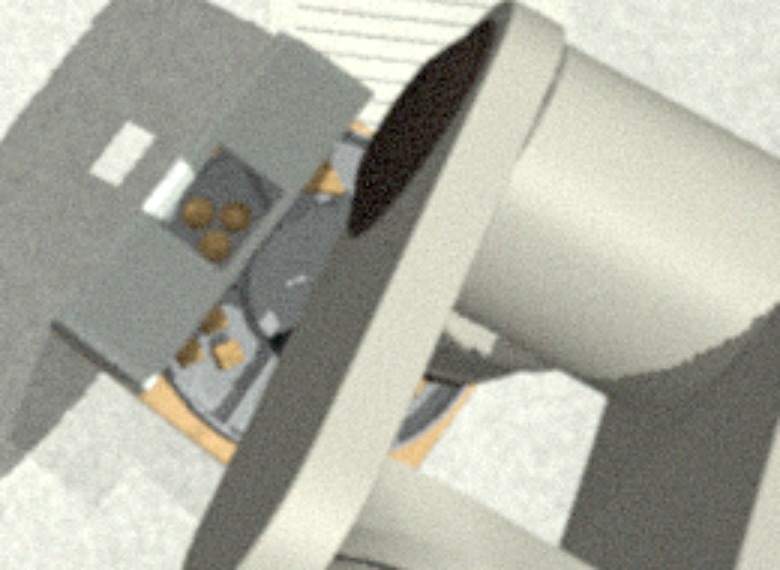

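The balls lie in the window (zoomed top view: (197,212), (235,216), (214,246)). I open, rise and check.

>>> play_rows(
  deltas=[
    {"slide": [0,0,0],"rot": [0,0,0]},
    {"slide": [0,0,0],"rot": [0,0,0]},
    {"slide": [0,0,0],"rot": [0,0,0]},
    {"slide": [0,0,0],"rot": [0,0,0]},
    {"slide": [0,0,0],"rot": [0,0,0]},
    {"slide": [0,0,0],"rot": [0,0,0]},
    {"slide": [0,0,0],"rot": [0,0,0]},
    {"slide": [0,0,0],"rot": [0,0,0]},
  ],
  grip=0,
)

```text
time_s: 5.7
ee_pos: [0.5423, -0.2572, 0.1539]
tool_rot: [0.824, -0.566, -0.0, -0.0]
ft_force: [-0.6, -0.1, -0.6]
width: 1.0
```

>>> play_rows(
  deltas=[
    {"slide": [0,0,-1],"rot": [0,0,0]},
    {"slide": [0,0,-2.5],"rot": [0,0,0]},
    {"slide": [0,0,-4.5],"rot": [0,0,0]},
    {"slide": [0,0,-7],"rot": [0,0,0]},
    {"slide": [0,0,-10],"rot": [0,0,0]},
    {"slide": [0,0,-13],"rot": [0,0,0]},
    {"slide": [0,0,-15],"rot": [0,0,0]},
    {"slide": [0,0,-15],"rot": [0,0,0]},
    {"slide": [0,0,-15],"rot": [0,0,0]},
  ],
)

```text
time_s: 6.6
ee_pos: [0.5422, -0.2572, 0.3049]
tool_rot: [0.824, -0.566, 0.001, -0.0]
ft_force: [0.7, 0.4, -0.6]
width: 1.001
```

```bash
python3 - <<'E'
from h import *
import cv2
a=np.hstack([manip.get_image(n)[:,:,::-1] for n in("side","top")])
cv2.imwrite("pics/s6.png",cv2.resize(a[250:420,150:450],None,fx=2.6,fy=2.6))
cv2.imwrite("pics/t6.png",cv2.convertScaleAbs(cv2.resize(a[120:310,560+300:],None,fx=3,fy=3),alpha=2))
s=manip.sense()
print(s["time_s"],s["ee_pos"],s["width"],s["ft_force"])
E
```

```text
6.7 [ 0.54209239 -0.25705324  0.30347793] 0.9997688515570041 [-1.10743375  0.68630439 -0.61925645]
```

View pics/s6.png

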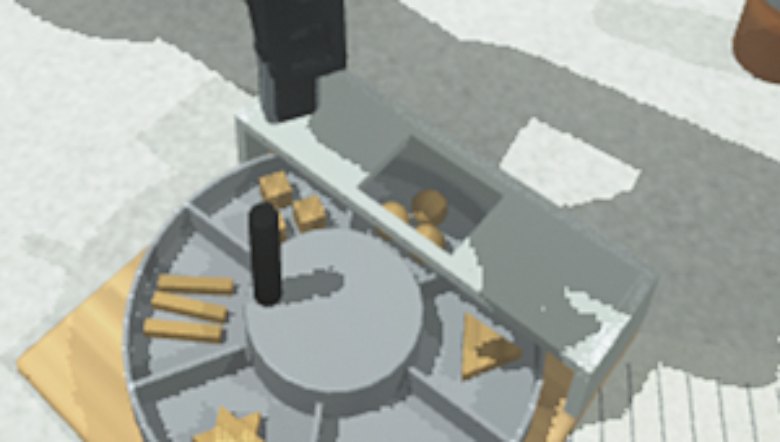

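View pics/t6.png

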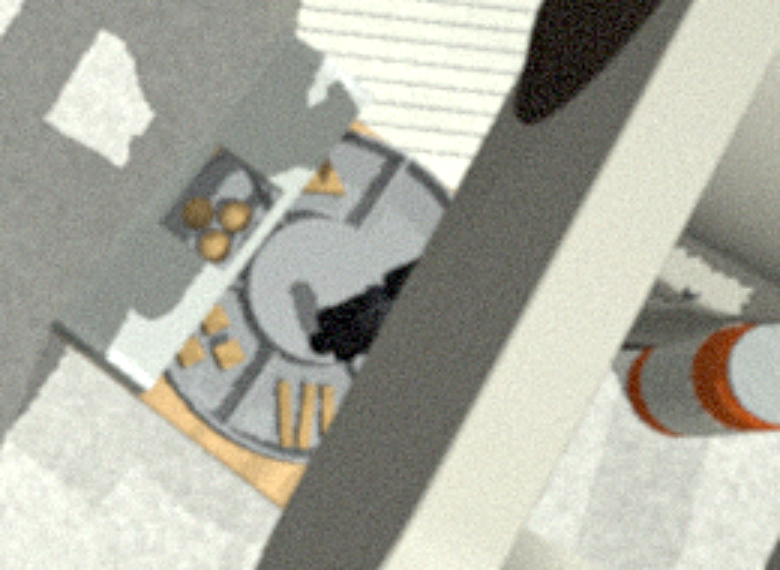

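Gripper is clear. The balls sit at (197,212), (235,216) and (214,246) in the zoomed top view, and the post top is at (264,212) in the zoomed side view. Computing the offset next.

```bash
python3 - <<'E'
from h import *
tz=lambda x,y:(300+x/3,120+y/3); sz=lambda x,y:(150+x/2.6,250+y/2.6)
A=np.array([.577,-.2625]);f=np.radians(51);ex=np.array([np.cos(f),np.sin(f)]);ey=np.array([-ex[1],ex[0]])
def rep(n,p):d=p[:2]-A;print(n,"x %.1f y %.1f mm"%(d@ex*1e3,d@ey*1e3),"ang",np.degrees(np.arctan2(d@ey,d@ex)))
rep("ballsT",np.mean([ray("top",tz(*p),.03) for p in[(197,212),(235,216),(214,246)]],0))
rep("ballsS",np.mean([ray("side",sz(*p),.03) for p in[(392,214),(429,206),(430,238)]],0))
rep("winT",np.mean([ray("top",tz(*p),.06) for p in [(219,148),(285,190),(222,270),(162,225)]],0))
rep("winS",np.mean([ray("side",sz(*p),.06) for p in [(413,137),(502,197),(455,255),(360,187)]],0))
rep("post(want 120)",ray("side",sz(264,212),.12))
print(proj("side",[.5422,-.2572,.12]))
rep("smallpost",ray("top",(130,230),.12))
E
```

```text
ballsT x 78.4 y 3.5 mm ang 2.55425803188338
ballsS x 84.8 y 4.7 mm ang 3.2048176745437376
winT x 82.5 y 0.7 mm ang 0.5166236828198993
winS x 86.7 y -2.2 mm ang -1.464940594759912
post(want 120) x -15.7 y 31.5 mm ang 116.41232528931485
[251.05826859 333.09614851]
smallpost x 388.0 y 344.0 mm ang 41.5567139262108
```

```bash
python3 - <<'E'
from station import manip
print(manip.hand_in(), manip.sense()["time_s"])
E
```

```text
the job is handed in; nothing more can be done
the job is handed in; nothing more can be done
```

I gripped the large dispenser's post, turned the wheel about 63° clockwise, let go, and raised the gripper clear of everything before handing in at about 6.7 s.

- **Ball position:** after release, the three balls were in the window. The top view put them 3.5 mm off the window's middle and the side view 4.7 mm, against the 16 mm allowed.
- **Disagreement:** the post's position suggested about 3.6° past the target the other way, which is about 5 mm and still well inside the tolerance.
- **Forces:** contact forces read about 9 N at most at the checks.
- **Small dispenser:** I never went near it, and its wheel looked unturned in the mid-turn pictures. I did not measure its post again at the end.
- **Refused calls:** my first two move calls were refused because each row lacked "rot". They moved nothing.

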